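# Pack a display lamp: cast base at the bottom, light head on top

### The job

Pack the two parts of the desk lamp in the open carton: first stand the heavy round lamp base upright and flat on the carton's floor between the two foam ledges, then lay the light lamp head lug up across both ledges above it. Take the base off its sloping display stand without knocking the light bar over it, set both parts down rather than dropping them, and leave the adapter and the two bulb boxes where they are.

Things in the scene. Friction and masses are not known exactly. Their poses are not given: they have to be found in the camera images.
- base_post (a point): Heavy loose lamp base (0.65 to 0.9 kg): white disc 112 mm across, 14 mm thick, square steel post 26 x 26 mm upright at its centre; 74 mm tall in all. Point on the post's centre line, 52 mm above the disc's underside: grip here. z runs up the post, x and y are square to its faces. At first it lies on the stand's slope, z leaning 30 degrees from vertical.
- head_lug (a point): Light loose lamp head (0.1 to 0.16 kg) lying on the counter: aluminium bar 196 mm (x) by 44 mm (y), 16 mm thick, with an orange lug on top at mid-length, 44 mm (x) by 18 mm (y), 46 mm tall, to be gripped across y; 62 mm tall in all. Point on the lug's centre line, 42 mm above the bar's underside; z up.
- carton: Open brown carton, fixed, 234 (x) x 154 (y) mm, 112 mm tall, walls 5 mm, inner floor 6 mm above the counter. A grey foam ledge at each x end: 42 mm deep in x, full inner width, flat top 92 mm above the counter. The well between them is 140 (x) x 144 (y) mm; above the ledges the inside is 224 x 144 mm. Origin: centre of the underside, at counter level; z up.
- easel: Fixed display stand carrying the lamp base; origin at counter level, z up. Its grey sloping face rises 30 degrees towards its own +x (it looks to -x and up), 160 mm wide (y), lower edge at x = -10, z = 30 mm, where a lip 8 mm high holds the disc's edge. Two posts at x = 143, y = +-75 mm. Its x axis lies within 15 degrees of the robot's.
- light_bar: Light bar fixed over the stand; same origin and axes as the stand. Slab from x = 29 to 65 mm, 200 mm wide (y), z = 213 to 229 mm, with two arms back to the posts. The lamp base's grip point starts at about x = 13, z = 103 mm in this frame, so the bar is above and just behind it: the gripper must come in tilted, along the post, from the -x side.
- bulb_box_white: Bystander: white and red bulb box, 62 x 62 mm, 105 mm tall, origin under its centre.
- bulb_box_blue: Bystander: blue and white bulb box, 62 x 62 mm, 105 mm tall, origin under its centre.
- adapter: Bystander: black power adapter block, 80 (x) x 48 (y) mm, 34 mm tall, origin under its centre.
Things that resemble listed ones, but are neither listed nor needed, are in the scene too. Of the things shaped like the part that bears base_post, the white one is meant.

How it is judged:
By the outcome, as a careful person would: the job done as asked, in the order asked, and still so for the second after the job is handed in, with the robot touching nothing.
It also fails if it takes over 72 s, if anything falls off the work surface, if the arm or the gripper's body presses on something with over 40 N, if the wrist force passes 120 N, or if a joint passes its speed limit or range.

### The arm

A 6-joint arm with a two-finger parallel gripper is mounted at the origin on the work surface. World frame = base frame: x ahead of the robot, y to its left, z up, the work surface at z = 0. Lengths are in m, angles in rad, forces in N, time in s.
With the tool pointing down it reaches from about 0.3 to 0.875 m from the base axis. Payload 6.4 kg.
Tool frame: the origin (TCP) lies midway between the tips of the shut fingers; the grasp point (between the pads) lies 19 mm behind it; z points along the fingers, y is the line along which they close (so a half turn about z gives the same grasp; the last joint's range is limited). The gripper opens to 88 mm and grips with 3 to 60 N. Pads are 18 mm wide; open, the fingers measure 123 mm over their backs; the gripper's body (75 mm by 187 mm) begins 45 mm behind the grasp point.
Start: joints at [1.034, 0.181, 1.607, -0, 1.354, -0.206], TCP at [0.187, 0.544, 0.239] pointing down, gripper open.
Joint ranges: [-2.99, 2.99], [-0.89, 2.07], [0.3, 2.58], [-1.14, 4.28], [0, 2.63], [-3.12, 3.12]. Speed limits (rad/s): [2.57, 2.57, 3.01, 3.14, 3.14, 3.14].

### API

Orientations are given as [roll, pitch, yaw] about the fixed x, y, z axes, in that order (R = Rz(yaw) Ry(pitch) Rx(roll)).
In Python, from cell import env gives the robot as it stands. Calls block until the motion is done:
- env.move_ptp(position, orientation): joint-space move of the TCP to a pose.
- env.move_linear(position, orientation=None, vel=0.15): straight line of the TCP; orientation=None keeps the orientation; vel is the mean speed in m/s.
- env.movej(angles): joint-space move.
- env.gripper_open() and env.clamp(squeeze=None): open the fingers fully, or close them until they stop; squeeze is the grip in N (None keeps the last).
- env.sleep(seconds).
- env.solve_ik(position, orientation): joint angles nearest the present ones, or None.
- env.grab_frame(name): name is "scene" or "top" or "wrist"; returns a dict with "color" (384x512x3 uint8, blue, green, red), "mtx" (3x3 intrinsics, pixels), "camera_from_world" (4x4, takes a point from world to camera coordinates); the wrist camera has in their place "hand_eye" (4x4, takes a point from camera to tool coordinates, whose origin is the TCP and whose axes are the flange's). Camera axes: x right, y up, looking along -z (the intrinsics and any distortion apply to the point x, -y, -z); pixel columns grow to the right and rows downward; lengths in m; the calibration is good to about 2 mm. The wrist camera is an equidistant fisheye: a pixel r from the principal point sees the ray r / f radians off the axis. A picture is of the moment at which its call begins: read the wrist's pose just before it. There is no depth.
A pose or a line that the arm cannot do raises env.Unreachable and nothing moves.
- env.finish_job(): hands the job in; it is judged then, once.
Readings, each from a call of its own:
- env.get_clock(): time.
- env.get_qpos(): joint angles.
- env.get_joint_velocities(): joint speeds.
- env.get_effort(): joint torques, N m.
- env.get_tool_pos(): TCP position.
- env.get_tcp_rot(): TCP orientation.
- env.get_force(): force on the tool from outside, world axes, zero at the start.
- env.get_moment(): the same for the moment, N m.
- env.get_finger_gap(): finger opening in m.
- env.get_grasp_force(): force on a finger pad.
Only numpy, scipy, OpenCV 4.12 (cv2) and the standard library are available. Lean on these libraries where they do the work, as an engineer would, in place of code of your own. Each camera call takes 0.05 s, during which the arm holds its last target. There are 200 camera calls.

## Working session

There is one attempt and no reset: what is moved stays moved. The work goes in short steps, each a Python script; the robot and the scene stay as the last script left them, time stands still between calls to the robot, and variables do not carry over. Pictures are saved under pics/ and viewed, at most 10 in all, crops included, and the job is handed in when it is done.

```bash
ls; mkdir -p pics; python3 - <<'E'
from cell import env
import cv2,numpy as np,pickle
d={}
for n in ("scene","top","wrist"):
    f=env.grab_frame(n); d[n]=f; cv2.imwrite(f"pics/{n}0.png",f["color"])
    print(n,{k:np.round(v,4).tolist() for k,v in f.items() if k!="color"})
d["tp"]=env.get_tool_pos(),env.get_tcp_rot()
pickle.dump(d,open("f0.pkl","wb")); print(d["tp"],env.get_clock())
cv2.imwrite("pics/both.png",np.vstack([d["top"]["color"]]))
E
```

```text
pics
scene {'mtx': [[387.8906, 0.0, 253.8844], [0.0, 387.8906, 194.9799], [0.0, 0.0, 1.0]], 'camera_from_world': [[0.3168, 0.9483, 0.0201, -0.2579], [-0.5545, 0.168, 0.815, 0.2642], [0.7695, -0.2693, 0.5791, -1.6179], [0.0, 0.0, 0.0, 1.0]]}
top {'mtx': [[373.8392, 0.0, 259.5147], [0.0, 373.8392, 190.979], [0.0, 0.0, 1.0]], 'camera_from_world': [[0.0154, -0.9999, 0.0042, 0.052], [0.9912, 0.0158, 0.1312, -0.6186], [-0.1313, 0.0022, 0.9913, -0.937], [0.0, 0.0, 0.0, 1.0]]}
wrist {'mtx': [[297.3186, 0.0, 254.6857], [0.0, 297.3186, 192.1327], [0.0, 0.0, 1.0]], 'hand_eye': [[0.0008, 0.9602, 0.2792, 0.072], [1.0, -0.0009, 0.0001, 0.0001], [0.0003, 0.2792, -0.9602, -0.1455], [0.0, 0.0, 0.0, 1.0]]}
(array([0.18653636, 0.54350087, 0.23804391]), array([-3.14034612e+00, -2.98187590e-04,  2.81080316e+00])) 0.15
```

View pics/top0.png

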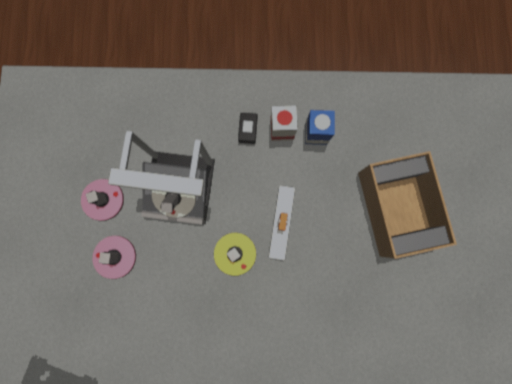

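View pics/scene0.png

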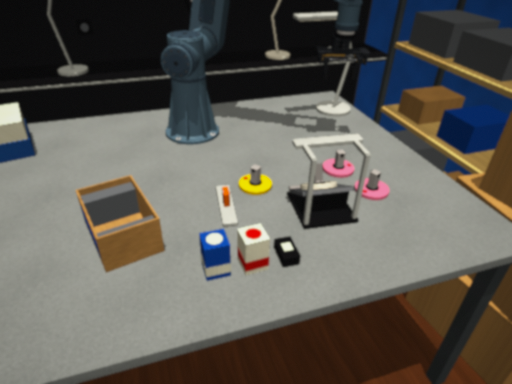

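The top view shows the white disc on the stand at about (172,200), the light bar at (155,182), the head at (282,222), the carton at (411,206), the adapter at (248,128) and the boxes at (284,122) and (321,124). Disc-shaped candidates are pink (101,200), pink (113,257), yellow (235,254) and the white one on the slope (172,200). Only the white one fits. I'll confirm it in an enlarged crop.

```bash
python3 - <<'E'
import cv2,numpy as np,pickle
d=pickle.load(open("f0.pkl","rb")); t=d["top"]["color"]; s=d["scene"]["color"]
def c(im,x,y,w,h,W,H): return cv2.resize(im[y:y+h,x:x+w],(W,H),interpolation=cv2.INTER_CUBIC)
a=np.hstack([c(t,105,125,115,105,400,365//1),c(t,362,145,100,115*365*100//(400*115)//1,400,365)])
b=np.hstack([c(t,262,180,44,88,118,235),c(s,280,130,100,90,261,235),c(s,200,170,80,65,289,235),np.zeros((235,132,3),np.uint8)])
cv2.imwrite("pics/crop1.png",np.vstack([a,b]))
E
```

```text
(no output)
```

View pics/crop1.png

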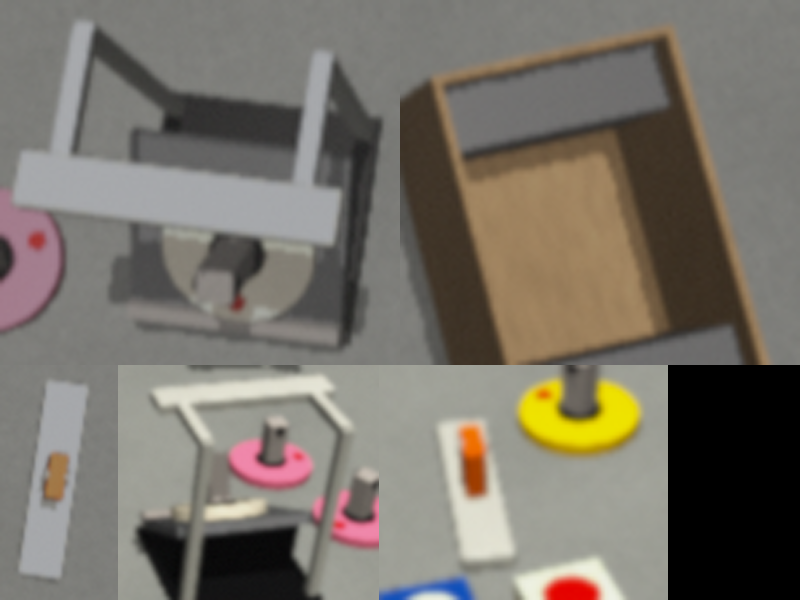

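The crop confirms the white disc with its steel post on the slope, with the light bar above and behind it. Next I measure everything from the top view.

```bash
cat > h.py <<'E'
import cv2,numpy as np,pickle
from scipy.spatial.transform import Rotation as R
def ray(f,uv):
    uv=np.atleast_2d(np.float64(uv)); K=f["mtx"]
    d=np.c_[(uv[:,0]-K[0,2])/K[0,0],-(uv[:,1]-K[1,2])/K[1,1],-np.ones(len(uv))]
    T=f["camera_from_world"]; return -T[:3,:3].T@T[:3,3], d@T[:3,:3]
def wray(f,tp,rot,uv):   # equidistant fisheye wrist camera
    uv=np.atleast_2d(np.float64(uv)); K=f["mtx"]
    p=(uv-[K[0,2],K[1,2]])/K[0,0]; th=np.linalg.norm(p,axis=1)+1e-12
    d=np.c_[p[:,0]*np.sin(th)/th,-p[:,1]*np.sin(th)/th,-np.cos(th)]
    Rt=R.from_euler('xyz',rot).as_matrix(); H=f["hand_eye"]
    return np.array(tp)+Rt@H[:3,3], d@H[:3,:3].T@Rt.T
def plane(c,d,z): return (c+d*((z-c[2])/d[:,2:3]))[:,:2]
def wproj(f,tp,rot,P):
    Rt=R.from_euler('xyz',rot).as_matrix(); H=f["hand_eye"]; K=f["mtx"]
    q=((np.atleast_2d(P)-tp)@Rt-H[:3,3])@H[:3,:3]; q=q*[1,-1,-1]
    r=np.linalg.norm(q[:,:2],axis=1); th=np.arctan2(r,q[:,2])
    return q[:,:2]/r[:,None]*th[:,None]*K[0,0]+[K[0,2],K[1,2]]
def proj(f,P):
    T=f["camera_from_world"]; q=np.atleast_2d(P)@T[:3,:3].T+T[:3,3]; q=q*[1,-1,-1]; K=f["mtx"]
    return q[:,:2]/q[:,2:]*K[0,0]+[K[0,2],K[1,2]]
def comp(m,roi):
    x,y,w,h=roi; z=np.zeros_like(m); z[y:y+h,x:x+w]=m[y:y+h,x:x+w]
    n,l,s,c=cv2.connectedComponentsWithStats(z); i=1+np.argmax(s[1:,4]); return (l==i).astype(np.uint8)*255
def rect(m,c_d,z):
    p=cv2.findContours(m,0,cv2.CHAIN_APPROX_NONE)[0]; p=max(p,key=len)[:,0]
    xy=plane(*c_d(p),z)*1000
    return cv2.minAreaRect(xy.astype(np.float32))
E
python3 - <<'E'
from h import *
d=pickle.load(open("f0.pkl","rb")); f=d["top"]; t=f["color"]; hsv=cv2.cvtColor(t,cv2.COLOR_BGR2HSV); H,S,V=cv2.split(hsv)
rr=lambda p:ray(f,p)
print("cam",ray(f,[0,0])[0], "med bg",np.median(V))
u8=lambda b:b.astype(np.uint8)*255
head=comp(u8((V>135)&(S<60)|((S>110)&(V>120)&(H<20))),(262,180,44,88)); print("head",rect(head,rr,.016))
lug=comp(u8((S>110)&(H<20)&(V>110)),(262,180,44,88)); print("lug",rect(lug,rr,.062))
lb=comp(u8((V>140)&(S<60)),(105,167,102,30)); print("bar",rect(lb,rr,.229))
br=u8((S>90)&(H<22)&(V>105)); rim=comp(br,(362,145,105,120)); print("rim",rect(rim,rr,.112), rim.sum()/255)
p=cv2.findContours(rim,0,2)[0]; h=cv2.convexHull(max(p,key=len)); q=cv2.approxPolyDP(h,5,True)[:,0]; print(q.tolist(),plane(*rr(q),.112).round(4).tolist())
for n,m,z in(("adapter",u8(V<45),.034),):
  print(n,rect(comp(m,(235,108,28,40)),rr,z))
for n,uv in(("white",(284,118)),("blue",(322,122))): print(n,plane(*rr(uv),.105))
# light-bar corners & post top, crop pixels
k=.2875
for n,uv in(("barTL",(20,152)),("barTR",(342,187)),("barBR",(332,245)),("barBL",(14,203)),("postL",(197,283)),("faceBL",(135,320)),("faceBR",(342,345))):
  u=(105+uv[0]*k,125+uv[1]*k); print(n,np.round(u,1),plane(*rr(u),{'b':.229,'p':.125,'f':.038}[n[0]]).round(4))
E
```

```text
cam [0.48930818 0.06381006 1.00983936] med bg 124.0
head ((539.3507080078125, 1.6245880126953125), (42.51612854003906, 195.71311950683594), 82.15777587890625)
lug ((537.7684326171875, 2.7193260192871094), (15.044273376464844, 39.76803207397461), 82.34085845947266)
bar ((609.4907836914062, 286.27783203125), (62.00577163696289, 204.9132843017578), 0.9279859066009521)
rim ((583.0868530273438, -306.76226806640625), (229.9896240234375, 152.7482452392578), 13.263888359069824) 2519.0
[[428, 152], [455, 243], [394, 257], [370, 165]] [[0.7116, -0.3513], [0.4905, -0.4061], [0.4554, -0.2594], [0.6767, -0.2076]]
adapter ((752.3020629882812, 98.67271423339844), (40.53827667236328, 6.852200984954834), 86.05686950683594)
white [[0.79465781 0.00327238]]
blue [[ 0.78588161 -0.09198392]]
barTL [110.8 168.7] [[0.6353 0.3782]]
barTR [203.3 178.8] [[0.6169 0.1813]]
barBR [200.4 195.4] [[0.5813 0.1861]]
barBL [109.  183.4] [[0.6039 0.3797]]
postL [161.6 206.4] [[0.566  0.2934]]
faceBL [143.8 217. ] [[0.5451 0.3608]]
faceBR [203.3 224.2] [[0.5289 0.2059]]
```

Third measuring turn done: carton at (0.584,-0.307) with yaw 13.3°, head at (0.538,0.002) with yaw -7.8°, and easel origin near (0.562,0.285) with yaw -5.5°. Next I move to a tilted viewing pose along the post.

```bash
cat >> h.py <<'E'
def tool_rot(z,ydir):   # tool z, approximate closing axis
    z=np.array(z,float)/np.linalg.norm(z); y=np.array(ydir,float); y-=z*(y@z); y/=np.linalg.norm(y)
    return R.from_matrix(np.c_[np.cross(y,z),y,z]).as_euler('xyz')
EY=np.radians(-5.5); EO=np.array([.560,.285,0])
def ez(v): return R.from_euler('z',EY).apply(v)
def shot(env,name):
    tp,rot=env.get_tool_pos(),env.get_tcp_rot(); f=env.grab_frame("wrist"); cv2.imwrite(f"pics/{name}.png",f["color"])
    pickle.dump((f,tp,rot),open(name+".pkl","wb")); return f,tp,rot
E
python3 - <<'E'
from h import *; from cell import env
g=EO+ez([.013,0,.103]); tz=ez([.5,0,-.866]); ori=tool_rot(tz,ez([0,1,0]))
p=g-.15*tz+ez([-.03,0,0]); print(p,ori,env.solve_ik(p,ori))
env.move_ptp([.35,.42,.30],ori)
env.move_ptp(p,ori)
print(env.get_clock(),env.get_qpos().round(3)); f,tp,rot=shot(env,"w1")
im=f["color"].copy()
cv2.imwrite("pics/w1b.png",cv2.resize(im,(768,576),interpolation=cv2.INTER_CUBIC))
E
```

```text
[0.46842355 0.29381781 0.2329    ] [-3.14159265  0.52361148  3.04559954] [ 0.5068414  -0.08041002  1.98106461 -0.39192543  0.83634318 -0.76304335]
1.75 [ 0.508 -0.08   1.98  -0.391  0.837 -0.762]
```

View pics/w1b.png

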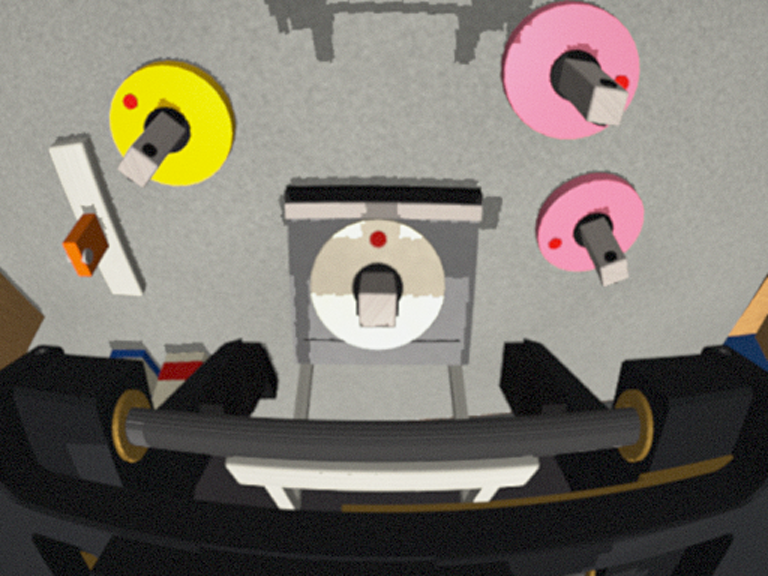

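The wrist view shows the white disc centred at about (377,285) and the post's top face at about (377,309). Both are square to the tool, and the light bar is clear behind at (383,475). I check these against the model, then look again closer before gripping.

```bash
python3 - <<'E'
from h import *
f,tp,rot=pickle.load(open("w1.pkl","rb")); im=f["color"]; hsv=cv2.cvtColor(im,cv2.COLOR_BGR2HSV)
g=EO+ez([.013,0,.103]); tz=ez([.5,0,-.866])
print("pred top/disc",wproj(f,tp,rot,[g-.022*tz,g+.038*tz])*1.5)
for n,uv,z in(("posttop",(377.5,309),.122),("disc",(377.5,284.5),.070)):
    c,d=wray(f,tp,rot,np.array(uv)/1.5); print(n,plane(c,d,z), "pred",(g-.022*tz if n[0]=='p' else g+.038*tz))
# lug top and head, as check from this view
H,S,V=cv2.split(hsv); 
c,d=wray(f,tp,rot,np.array([[286,188],[481,188]])/1.5); print("lip edge",plane(c,d,.035))
# post top corners
c,d=wray(f,tp,rot,np.array([[359,327],[396,327],[361,293],[394,293]])/1.5); print(plane(c,d,.122))
E
```

```text
pred top/disc [[380.36899045 308.21827063]
 [380.58624552 284.46541271]]
posttop [[0.56267152 0.28276507]] pred [0.56199079 0.28480831 0.122052  ]
disc [[0.59174652 0.27942185]] pred [0.59185268 0.28193294 0.070092  ]
lip edge [[0.51371112 0.21567779]
 [0.52808826 0.36651989]]
[[0.58101229 0.26748899]
 [0.58353365 0.29397674]
 [0.54569345 0.27357591]
 [0.54777212 0.29523658]]
```

```bash
sed -i 's/EO=np.array(.*/EO=np.array([.5605,.2828,0])/' h.py; python3 - <<'E'
from h import *; from cell import env
g=EO+ez([.013,0,.103]); tz=ez([.5,0,-.866]); ori=tool_rot(tz,ez([0,1,0]))
env.move_linear(g-.10*tz,ori,vel=.12)
env.move_linear(g+.019*tz,ori,vel=.07)
print("F",env.get_force().round(2)); env.clamp(squeeze=55); env.sleep(.3)
print(env.get_finger_gap(),env.get_grasp_force(),env.get_force().round(2),env.get_tool_pos()-(g+.019*tz))
env.move_linear(g+.019*tz-.012*tz,ori,vel=.04); env.sleep(.2)
print(env.get_finger_gap(),env.get_force().round(2),env.get_moment().round(3),env.get_clock())
env.move_linear(g-.045*tz,ori,vel=.08)
env.move_linear(g-.065*tz+ez([-.12,0,.03]),ori,vel=.12)
print(env.get_finger_gap(),env.get_force().round(2),env.get_moment().round(3),env.get_clock())
f,_,_=shot(env,"w2"); cv2.imwrite("pics/w2b.png",cv2.resize(f["color"],(768,576)))
E
```

```text
F [ 0.15 -0.27 -0.57]
0.025237974241820536 54.93742705177283 [-0.49 -1.37 -0.02] [ 1.26139214e-05 -1.67712218e-04 -2.28665840e-06]
0.025579383611922996 [ 0.02 -0.02 -7.72] [ 0.178  0.999 -0.025] 6.3083
0.025319361891259974 [ 0.4  -0.38 -8.07] [0.1   1.023 0.05 ] 8.4083
```

View pics/w2b.png

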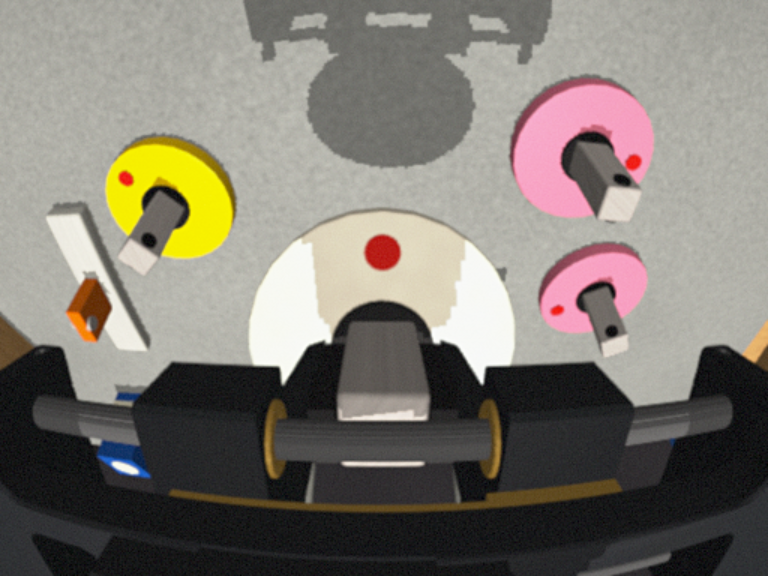

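The base is held square (gap 25 mm, weight about 8 N). I check its tilt in the grip numerically, then carry it upright over the carton.

```bash
cat >> h.py <<'E'
CO=np.array([.5834,-.3066,0]); CY=np.radians(13.3)
def cz(v): return R.from_euler('z',CY).apply(v)
E
python3 - <<'E'
from h import *; from cell import env
f,tp,rot=pickle.load(open("w2.pkl","rb")); Rt=R.from_euler('xyz',rot).as_matrix()
a=np.linspace(0,2*np.pi,360)
for tilt in(-3,0,3):  # rotation about closing axis through grasp point
    P=np.c_[.056*np.cos(a),.056*np.sin(a),np.full(360,.038)]; P=R.from_euler('y',tilt,degrees=True).apply(P)+[0,0,-.019]
    u=wproj(f,tp,rot,P@Rt.T+tp)*1.5; print(tilt,"left",u[:,0].min().round(1),"right",u[:,0].max().round(1),"top",u[:,1].min().round(1))
o1=tool_rot([0,0,-1],cz([1,0,0])); o2=tool_rot([0,0,-1],cz([-1,0,0]))
p=CO+[0,0,.33]
for o in(o1,o2): print(o,env.solve_ik(p,o))
cur=env.get_qpos(); print(cur.round(3))
o0=tool_rot([0,0,-1],ez([0,1,0]))
env.move_ptp([.42,.25,.33],o0)
qs=[q for q in (env.solve_ik(p,o1),env.solve_ik(p,o2)) if q is not None]
q=min(qs,key=lambda q:abs(q[5]-env.get_qpos()[5])); print(q)
env.movej(q); print(env.get_clock(),env.get_tool_pos(),env.get_finger_gap())
f,_,_=shot(env,"w3"); cv2.imwrite("pics/w3b.png",cv2.resize(f["color"],(768,576)))
E
```

```text
-3 left 246.2 right 516.6 top 210.5
0 left 245.6 right 517.2 top 205.8
3 left 244.8 right 518.0 top 201.4
[-3.14159265  0.          1.80292512] [-6.63575469e-01  3.12053938e-01  1.26547726e+00 -4.44089210e-16
  1.56406145e+00 -8.95704259e-01]
[ 3.14159265  0.         -1.33866754] [-6.63575469e-01  3.12053938e-01  1.26547726e+00 -4.44089210e-16
  1.56406145e+00  2.24588839e+00]
[ 0.57  -0.092  2.09  -0.459  0.772 -0.633]
[-6.63575469e-01  3.12053938e-01  1.26547726e+00 -4.44089210e-16
  1.56406145e+00 -8.95704259e-01]
11.2917 [ 0.58391609 -0.30518673  0.33023871] 0.02551289950629153
```

View pics/w3b.png

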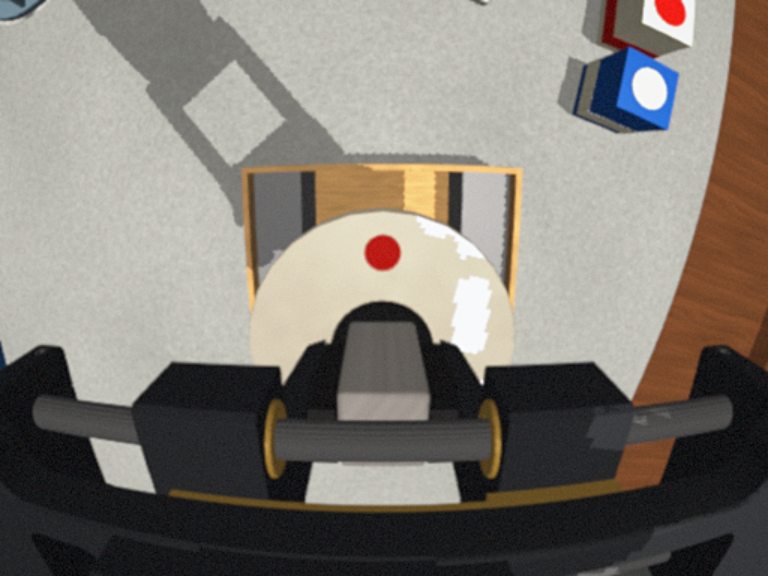

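The carton appears squarely below the disc, with its far rim corners at (242,169) and (523,169). The base hasn't slipped. I compare those corners with the model.

```bash
python3 - <<'E'
from h import *
f,tp,rot=pickle.load(open("w3.pkl","rb")); Rt=R.from_euler('xyz',rot).as_matrix()
pc=np.array([CO+cz([sx*.117,sy*.077,.112]) for sx in(-1,1) for sy in (-1,1)]); print(wproj(f,tp,rot,pc)*1.5)
c,d=wray(f,tp,rot,np.array([[242,169],[523,169]])/1.5); w=plane(c,d,.112)
print(w, "carton frame",R.from_euler('z',-CY).apply(np.c_[w,[0,0]]-CO).round(4))
# disc extents by mask
hsv=cv2.cvtColor(f["color"],cv2.COLOR_BGR2HSV); 
for r in(195,205,215,220,225): 
    row=hsv[r]; m=(row[:,2]>165)&(row[:,1]<60); x=np.where(m[155:355])[0]+155; print(r*1.5,x.min()*1.5,x.max()*1.5)
a=np.linspace(0,2*np.pi,3600)
for dz in(.038,.041):
  for tilt in(-2,0):
    P=np.c_[.056*np.cos(a),.056*np.sin(a),np.full(3600,dz)]; P=R.from_euler('y',tilt,degrees=True).apply(P)+[0,0,-.019]
    u=wproj(f,tp,rot,P@Rt.T+tp)*1.5; print(dz,tilt,u.min(0),u[:,0].max(),u[u[:,1].argmin()])
E
```

```text
[[251.63706549 335.09713056]
 [240.44803558 161.42994145]
 [509.90620932 335.77430684]
 [521.946714   162.13248999]]
[[ 0.4544722  -0.26458333]
 [ 0.68196829 -0.21006452]] carton frame [[-0.1158  0.0705  0.    ]
 [ 0.1181  0.0713  0.    ]]
292.5 232.5 531.0
307.5 232.5 531.0
322.5 232.5 531.0
330.0 232.5 531.0
337.5 232.5 531.0
0.038 -2 [246.58539299 208.41152012] 517.6559793142904 [382.27262395 208.41152012]
0.038 0 [246.14228403 205.30132402] 518.1072699314368 [382.27990068 205.30132402]
0.041 -2 [248.59350494 207.86841707] 515.6426742404486 [382.26661299 207.86841707]
0.041 0 [248.14577591 204.53016182] 516.0988356953729 [382.27394069 204.53016182]
```

```bash
cat >> h.py <<'E'
CO=CO+cz([.001,-.002,0])
def settle(env,p,fstop,zmin,step=.001):
    p=np.array(p,float)
    while p[2]>zmin:
        p[2]-=step; env.move_linear(p,vel=.02); F=env.get_force()[2]
        if F>fstop: break
    print("settle",p.round(4),F,env.get_moment().round(2)); return p
E
python3 - <<'E'
from h import *; from cell import env
o=tool_rot([0,0,-1],cz([1,0,0])); zt=.006+.033
p=CO+[0,0,.17]; env.move_linear(p,o,vel=.15)
env.move_linear(CO+[0,0,zt+.008],o,vel=.08); env.sleep(.2)
F0=env.get_force(); print(F0.round(2),env.get_moment().round(2),env.get_clock())
p=settle(env,env.get_tool_pos()*[0,0,1]+CO*[1,1,0],-1.0,zt-.004)
print(env.get_force().round(2),env.get_finger_gap(),env.get_clock())
E
```

```text
[ 0.13 -0.06 -7.59] [-0.02  0.01 -0.  ] 14.4417
settle [ 0.5848 -0.3083  0.0394] 0.01581470876226554 [0.23 0.32 0.11]
[-3.76  1.01  0.02] 0.02556348713605647 16.4417
```

```bash
python3 - <<'E'
from h import *; from cell import env
env.gripper_open(); env.sleep(.3); print(env.get_finger_gap(),env.get_force().round(2))
env.move_linear(CO+[0,0,.16],vel=.1); env.move_linear(CO+cz([0,-.07,.30]),vel=.2)
f,_,_=shot(env,"w4"); t=env.grab_frame("top"); pickle.dump(t,open("t4.pkl","wb"))
a=cv2.resize(f["color"][60:300,100:410],(496,384)); b=cv2.resize(t["color"][140:268,355:456],(303,384))
cv2.imwrite("pics/c4.png",np.hstack([a,b])); print(env.get_clock())
E
```

```text
0.08804661239057741 [-0.04 -0.53 -0.14]
20.15
```

View pics/c4.png

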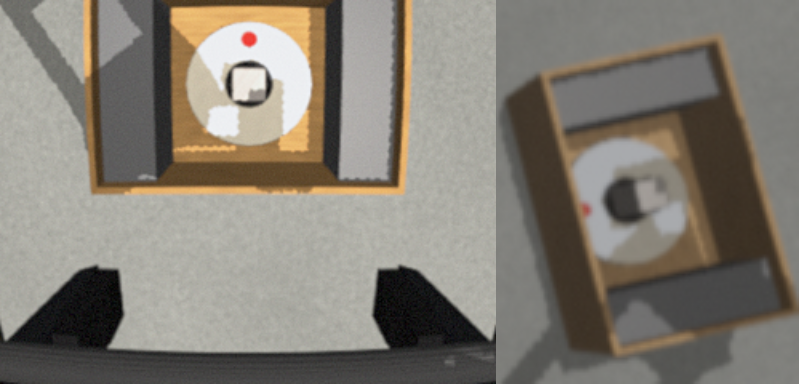

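The base stands flat in the well with equal gaps of about 15 px to both ledges, centred at about (249,83). Now the head.

```bash
cat >> h.py <<'E'
HO=np.array([.5385,.0022,0]); HY=np.radians(-7.8)
def hz(v,yaw=HY): return R.from_euler('z',yaw).apply(v)
E
python3 - <<'E'
from h import *; from cell import env
o=tool_rot([0,0,-1],hz([0,1,0]))
env.move_ptp(HO+[0,0,.24],o)
f,tp,rot=shot(env,"w5"); hsv=cv2.cvtColor(f["color"],cv2.COLOR_BGR2HSV); H,S,V=cv2.split(hsv)
m=((H>4)&(H<20)&(S>150)&(V>120)).astype(np.uint8)*255
px=wproj(f,tp,rot,HO+[0,0,.062])[0].astype(int); print("pred",px)
m=comp(m,(px[0]-50,px[1]-50,100,100)); print("lug",rect(m,lambda p:wray(f,tp,rot,p),.062))
w=((V>150)&(S<70)).astype(np.uint8)*255; print("bar",rect(comp(w|m,(px[0]-160,px[1]-120,320,240)),lambda p:wray(f,tp,rot,p),.016))
cv2.imwrite("pics/w5b.png",f["color"]); print(env.get_clock())
E
```

```text
pred [255 172]
lug ((538.605712890625, -0.9355068206787109), (16.66444206237793, 42.38569259643555), 82.39054107666016)
bar ((542.4901733398438, -2.916534423828125), (443.89862060546875, 329.7716064453125), 82.13770294189453)
21.6417
```

View pics/w5b.png

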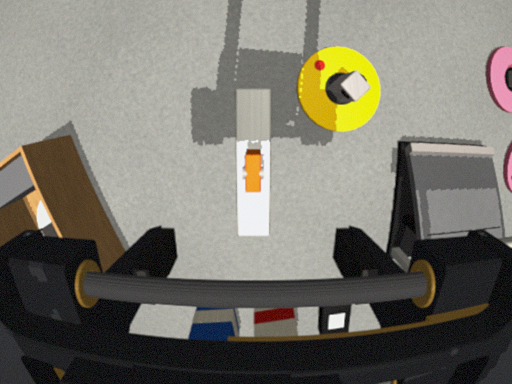

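The orange lug is at about (253,172) and lies square to the tool, within 3 mm of the model. I grip it and place it.

```bash
python3 - <<'E'
from h import *; from cell import env
L=np.array([.5386,.0003,0]); o=tool_rot([0,0,-1],hz([0,1,0],np.radians(-7.7)))
env.move_linear(L+[0,0,.10],o,vel=.15); env.move_linear(L+[0,0,.0235],o,vel=.07)
print(env.get_force().round(2)); env.clamp(squeeze=25); env.sleep(.3)
print(env.get_finger_gap(),env.get_grasp_force(),env.get_force().round(2))
env.move_linear(L+[0,0,.06],vel=.06); env.move_linear(L+[0,0,.24],vel=.15)
print(env.get_finger_gap(),env.get_force().round(2))
op=tool_rot([0,0,-1],cz([0,1,0]))
env.move_ptp(CO+[0,0,.24],op); env.move_linear(CO+[0,0,.125],vel=.08); env.sleep(.3)
print(env.get_force().round(2),env.get_clock())
f,_,_=shot(env,"w6"); t=env.grab_frame("scene")
a=cv2.resize(f["color"],(512,384)); b=cv2.resize(t["color"][160:280,60:180],(288,384))
cv2.imwrite("pics/c6.png",np.hstack([a,b]))
E
```

```text
[-0.28 -0.19 -1.61]
0.01792511788794922 24.99969649594277 [ 0.23 -1.24 -1.01]
0.017816557904946122 [ 0.53 -0.6  -0.67]
[ 0.33 -0.26 -1.46] 30.5083
```

View pics/c6.png

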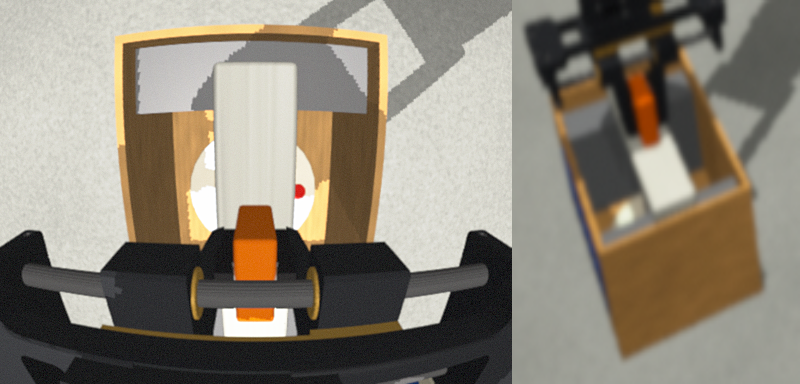

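The bar hangs centred and square just above the ledges, with its end at (256,63) inside the rim. I lower it to contact and release.

```bash
python3 - <<'E'
from h import *; from cell import env
F0=env.get_force()[2]
p=settle(env,CO+[0,0,.120],F0+2.0,.1125)
env.gripper_open(); env.sleep(.4); print(env.get_force().round(2))
env.move_linear(p+[0,0,.12],vel=.1); env.move_linear(p+cz([-.12,0,.20]),vel=.2); env.sleep(.3)
f,_,_=shot(env,"w7"); s=env.grab_frame("scene"); t=env.grab_frame("top"); print(env.get_clock())
a=cv2.resize(f["color"],(400,300)); b=cv2.resize(s["color"][160:280,60:220],(400,300)); c=cv2.resize(t["color"][90:280,80:460],(600,300))
cv2.imwrite("pics/c7.png",np.vstack([np.hstack([a,b]),np.hstack([c,np.zeros((300,200,3),np.uint8)])]))
E
```

```text
settle [ 0.5848 -0.3083  0.118 ] 0.01797291788237776 [ 0.03  0.05 -0.04]
[0.27 1.59 0.16]
35.4917
```

View pics/c7.png

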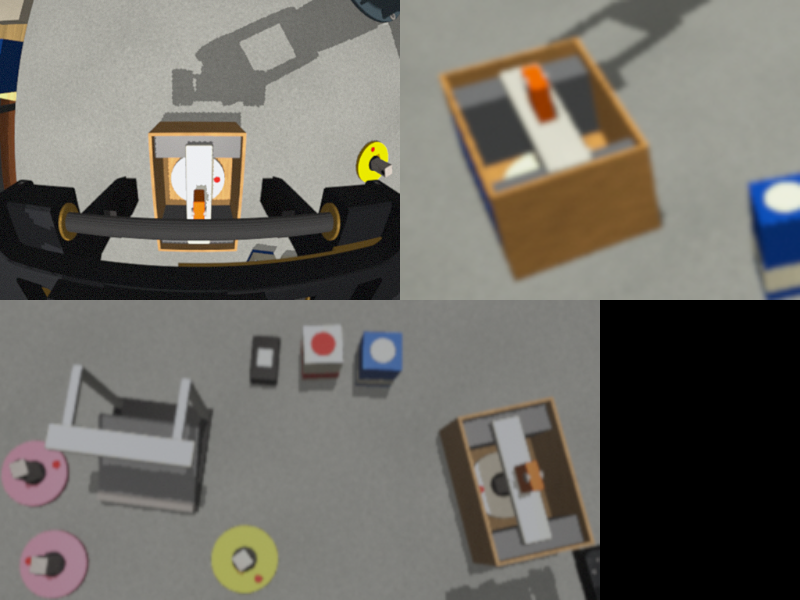

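The head lies lug up across both ledges, lug at about (530,477), over the upright base. The light bar, adapter and both bulb boxes haven't moved. I'm handing in.

```bash
python3 -c "
from cell import env
print(env.finish_job())"
```

```text
the job is handed in; nothing more can be done
None
```

The lamp base stands flat between the ledges with the head laid lug up across both above it, and the light bar, adapter and bulb boxes look undisturbed. I handed in at about 35 s on the robot clock; the head was released about 2–3 mm above its computed resting height, on a force reading, so it may have settled that last bit.

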